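# Roll-check the spare mixer rollers

### The job

Three spare rollers lie on the sprung check plate. In turn, left-hand one first, then the middle, then the right, press each lightly onto the plate with the fingertips (about 5 N, never as much as 12 N) and, keeping that pressure, roll it along its lane by about a sixth of a turn to feel whether it lifts and rocks. Then lay the one that does in the red reject tray, leave the two good ones on the plate, and leave the glassware and tape behind the plate alone.

Things in the scene. Friction and masses are not known exactly. Their poses are not given: they have to be found in the camera images.
- plate_mid (a point): centre of the top face of the bright flat check plate while unpressed, 30 mm above the bench; x is the rolling direction, away from the robot, y to the left, and they turn with its fixed stand. The plate, 170 mm (x) by 318 mm (y), floats level on springs: it starts to sink at about 1 N of push, then 1 mm for each further 6 N, at most 8 mm
- roller_1_mid (a point): centre of one of three look-alike rollers, half-way along and half-way up: black rubber sleeve 70 mm long, lying 20 mm high, steel stubs 6 mm out of each end; y along its axis, z up at the start (turns as it rolls). Two are round, 50 g; one, not told which, is out of round, 20 x 24 mm, 80 g: rolled a quarter turn it lifts the fingertip by 4 mm, let go it rocks back
- roller_2_mid (a point): centre of one of three look-alike rollers, half-way along and half-way up: black rubber sleeve 70 mm long, lying 20 mm high, steel stubs 6 mm out of each end; y along its axis, z up at the start (turns as it rolls). Two are round, 50 g; one, not told which, is out of round, 20 x 24 mm, 80 g: rolled a quarter turn it lifts the fingertip by 4 mm, let go it rocks back
- roller_3_mid (a point): centre of one of three look-alike rollers, half-way along and half-way up: black rubber sleeve 70 mm long, lying 20 mm high, steel stubs 6 mm out of each end; y along its axis, z up at the start (turns as it rolls). Two are round, 50 g; one, not told which, is out of round, 20 x 24 mm, 80 g: rolled a quarter turn it lifts the fingertip by 4 mm, let go it rocks back
- plate: the floating check plate; origin at the centre of its top face, sinking with it. Dark lips 6 mm high and 5 mm thick along the near and far edges. Ribs 5 mm high, 4 mm thick, at y = +-52.5 and +-157 mm, divide it into three lanes 100 mm wide with middles at y = +105 (left), 0 (middle), -105 mm (right); each holds one roller, its axis across the lane
- roller_1: the same roller as roller_1_mid; origin on its underside as it first lies, 10 mm from the axis
- roller_2: the same roller as roller_2_mid; origin on its underside as it first lies, 10 mm from the axis
- roller_3: the same roller as roller_3_mid; origin on its underside as it first lies, 10 mm from the axis
- reject_tray: red open tray, fixed, 120 x 120 mm, 28 mm high, walls and floor 3 mm; origin at the centre of its underside, z up. Tall machines, up to about 0.4 m, stand to its left (world y over 0.28 m, x over 0.42 m) and behind it (x over 0.62 m): keep clear of them
- beaker: glass beaker 50 mm wide, 58 mm high, behind the plate; origin at the centre of its underside; bystander
- white_vial: small white-capped glass vial 23 mm wide, 46 mm high, behind the plate; origin at the centre of its underside; bystander
- tape: beige tape roll lying flat, 53 mm wide, 18 mm high, behind the plate; origin at the centre of its underside; bystander

How it is judged:
By the outcome, as a careful person would: the job done as asked, in the order asked, and still so for the second after the job is handed in, with the robot touching nothing.
It also fails if it takes over 72 s, if anything falls off the work surface, if the arm or the gripper's body presses on something with over 40 N, if the wrist force passes 120 N, or if a joint passes its speed limit or range.

### The arm

A 6-joint arm with a two-finger parallel gripper is mounted at the origin on a cart in front of the work surface, level with it; the furniture and walls round the work are solid. World frame = base frame: x ahead of the robot, y to its left, z up, the work surface at z = 0. Lengths are in mm, angles in rad, forces in N, time in s.
With the tool pointing down it reaches from about 350 to 775 mm from the base axis. Payload 7.3 kg.
Tool frame: the origin (TCP) lies on the centre line of the jaws, within the pads' length; the fingertips stand 22 mm ahead of it and the grasp point (between the pads) lies 3 mm ahead of it; z points along the fingers, y is the direction in which the jaws open and shut (so a half turn about z gives the same grasp; the last joint's range is limited). The gripper opens to 92 mm and grips with 3 to 60 N. Pads are 19 mm wide; open, the fingers measure 130 mm over their backs; the gripper's body (75 mm by 190 mm) begins 47 mm behind the grasp point.
Start: joints at [1.03, 0.342, 1.524, -0, 1.275, -0.146], TCP at [201.914, 484.638, 248.741] pointing down, gripper open.
Joint ranges: [-2.53, 2.53], [-0.77, 2.02], [0.04, 2.7], [-1, 4.14], [0.28, 2.66], [-3.11, 3.11]. Speed limits (rad/s): [2.57, 2.57, 3.14, 3.14, 3.14, 3.14].

### API

Orientations are given as [roll, pitch, yaw] about the fixed x, y, z axes, in that order (R = Rz(yaw) Ry(pitch) Rx(roll)).
In Python, from plant import bot gives the robot as it stands.
- The arm moves only by the tool play_rows, never from a script. Its argument "moves" is one flat list of numbers, 5 for each row, row after row: the closure in counts, from 0 (fully open) to 255 (shut), then the shift along the tool's x, y, z in mm, then the turn about the tool's z in degrees. A call has 1 to 8 rows; each row is the pose to reach, as a shift and turn from the pose commanded when the call began, along the tool's axes at that moment; what a row does not reach only later rows make up. A row lasts 1/12 s, in which the tool goes at most 41.7 mm and 7.16 degrees, less where a joint would pass 70% of its speed; a pose out of reach is approached as far as the arm can. A call with a gripper value outside its range is refused whole. The fingers move at their own pace and stop on an object; the grip force is fixed at half the most. Time passes only in rows, so rows that repeat a pose let the fingers close. It gives the time, the measured TCP pose, the force and the opening at its end, in the units of the state.
- bot.get_obs(): the state, without advancing time (a new reading comes with each control period).
- bot.capture(name): name is "side" or "top"; returns a dict with "color" (420x560x3 uint8, red, green, blue), "fx", "fy", "cx", "cy" (pixels), "world_to_cam" (4x4, takes a point from world to camera coordinates). Camera axes: x right, y down, z forward; pixel columns grow to the right and rows downward; lengths in mm; the calibration is good to about 2 mm. A picture is of the moment at which its call begins. There is no depth.
- bot.close_job(): hands the job in, once; it reports no verdict.
The state is a dict: "time": time; "joint_positions": joint angles; "dq": joint speeds; "tau": joint torques, N m; "tool_pos": TCP position; "tcp_rot": TCP orientation; "contact_force": force on the tool from outside, world axes, zero at the start; "moment": the same for the moment, N m; "grip_width": finger opening in mm.
Only numpy, scipy, OpenCV 4.12 (cv2) and the standard library are available. Lean on these libraries where they do the work, as an engineer would, in place of code of your own. Each camera call takes 0.05 s, during which the arm holds its last target.

## Working session

There is one attempt and no reset: what is moved stays moved. The work goes in short steps, Python scripts to look and compute and a tool call to move; the robot and the scene stay as the last step left them, time stands still between calls to the robot, and variables do not carry over. Pictures are saved under pics/ and viewed, and the job is handed in when it is done.

Besides the shell and the picture viewer there is one more tool, called in YAML: its name, and indented under it one key for each argument. play_rows: Moves the arm, as the interface text tells. Its arguments: {"type":"object","properties":{"moves":{"type":"array","items":{"type":"number"}}},"required":["moves"]}

```bash
mkdir -p pics; python3 - <<'E'
from plant import bot
import cv2
for n in("side","top"):
    c=bot.capture(n); cv2.imwrite(f"pics/{n}0.png",c["color"][:,:,::-1])
    print(n,c["fx"],c["fy"],c["cx"],c["cy"],c["world_to_cam"].tolist() if hasattr(c["world_to_cam"],'tolist') else c["world_to_cam"])
print(bot.get_obs())
E
ls
```

```text
side 435.8913126897861 435.8913126897861 283.2821196106947 205.0801079563103 [[-0.8064245611920323, 0.5913046029321861, -0.006188186927337001, 600.4180816514269], [0.4611808065756171, 0.6223421266491072, -0.6324575409022568, -173.19598876396444], [-0.37012388568221477, -0.5128831679330842, -0.7745703101064632, 1067.5868261719668], [0.0, 0.0, 0.0, 1.0]]
top 530.1974488468373 530.1974488468373 283.78375089243 209.52264840717075 [[0.020261197824382723, -0.9997850293292286, 0.0044021576385450244, -166.31985179624394], [-0.9890745932877203, -0.020686809666751925, -0.1459572020098414, 618.9319762092483], [0.1460168920894131, -0.001396794532117539, -0.9892811108019719, 1209.5105422666734], [0.0, 0.0, 0.0, 1.0]]
{'time': 0.1, 'joint_positions': array([ 1.03000417e+00,  3.42632632e-01,  1.52492911e+00, -1.99638841e-06,
        1.27536880e+00, -1.45979829e-01]), 'dq': array([ 0.00075567,  0.00013053, -0.00087856,  0.00046562, -0.00094048,
        0.00096541]), 'tau': array([ 7.58452443e-04, -4.32003736e+01, -2.44693959e+01,  7.18017155e-02,
        5.26141527e-02, -4.05650894e-05]), 'tool_pos': array([201.73276805, 484.33909994, 248.12236618]), 'tcp_rot': array([-3.14026872e+00, -1.92721950e-04,  2.74678078e+00]), 'contact_force': array([-0.02517972, -1.69815762, -0.1126082 ]), 'moment': array([ 0.01670246,  0.05428711, -0.05455071]), 'grip_width': 92.02349815137397}
pics
```

View pics/side0.png

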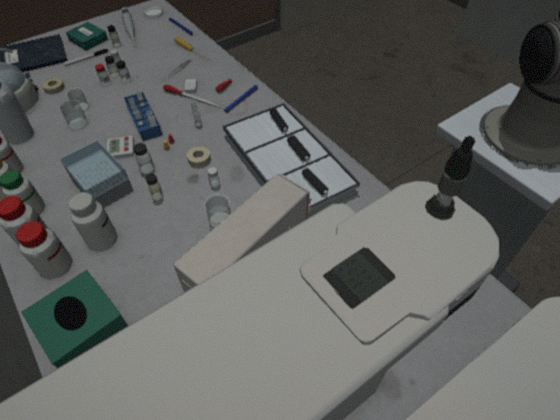

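View pics/top0.png

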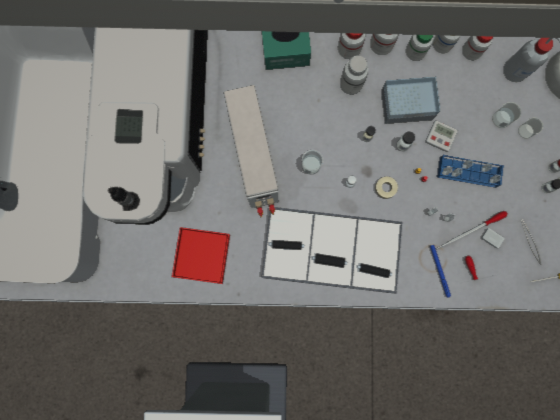

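```bash
cat > h.py <<'E'
import numpy as np,cv2
from plant import bot
def ray(c,u,v,z):
    W=np.array(c["world_to_cam"]);R=W[:3,:3];t=W[:3,3]
    o=-R.T@t; d=R.T@np.array([(u-c["cx"])/c["fx"],(v-c["cy"])/c["fy"],1]); return o+d*(z-o[2])/d[2]
def proj(c,p):
    W=np.array(c["world_to_cam"]);q=W[:3,:3]@np.array(p,float)+W[:3,3]
    return c["fx"]*q[0]/q[2]+c["cx"],c["fy"]*q[1]/q[2]+c["cy"]
def crop(c,u0,u1,v0,v1,k,name):
    cv2.imwrite(name,cv2.resize(c["color"][v0:v1,u0:u1,::-1],None,fx=k,fy=k,interpolation=cv2.INTER_CUBIC))
E
python3 - <<'E'
from h import *
c=bot.capture("top")
crop(c,160,420,190,310,3,"pics/t1.png")
im=c["color"].astype(int); hsv=cv2.cvtColor(c["color"],cv2.COLOR_RGB2HSV)
white=((im.min(2)>170)).astype(np.uint8); white[:, :255]=0; white[:200]=0
n,l,s,ce=cv2.connectedComponentsWithStats(white)
for i in range(1,n):
    if s[i,4]>300:
        pts=np.argwhere(l==i)[:,::-1].astype(np.float32); r=cv2.minAreaRect(pts); print("white",s[i],r)
        for p in cv2.boxPoints(r): print(ray(c,*p,30)[:2].round(1))
dark=(im.max(2)<60).astype(np.uint8); dark[:205]=0;dark[295:]=0;dark[:,:255]=0;dark[:,410:]=0
n,l,s,ce=cv2.connectedComponentsWithStats(dark)
for i in range(1,n):
    if s[i,4]>60:
        pts=np.argwhere(l==i)[:,::-1].astype(np.float32); r=cv2.minAreaRect(pts); print("dark",s[i],r)
        print(ray(c,*r[0],42).round(1),[ray(c,*p,40)[:2].round(1) for p in cv2.boxPoints(r)])
red=((im[:,:,0]>110)&(im[:,:,1]<60)).astype(np.uint8); red[:220]=0; red[:,250:]=0
pts=np.argwhere(red)[:,::-1].astype(np.float32); r=cv2.minAreaRect(pts); print("red",r,[ray(c,*p,28)[:2].round(1) for p in cv2.boxPoints(r)],ray(c,*r[0],28))
E
```

```text
white [ 265  210   48   70 2394] ((288.1097412109375, 244.51220703125), (41.19096374511719, 66.36934661865234), 6.34019136428833)
[ 467.3 -110.1]
[ 624.6 -123.6]
[ 615.6 -221.9]
[ 458.6 -206.6]
white [ 309  215   47   70 2355] ((332.0445861816406, 249.55447387695312), (41.39354705810547, 66.76699829101562), 5.7105937004089355)
[ 456.6 -214.2]
[ 614.6 -228. ]
[ 606.7 -326.7]
[ 448.9 -311.1]
white [ 353  220   47   71 2382] ((376.1876525878906, 254.77978515625), (41.194549560546875, 67.12484741210938), 5.440332412719727)
[ 445.8 -318.6]
[ 604.4 -333.7]
[ 597.  -431.7]
[ 438.7 -414.9]
dark [273 241  28   8 196] ((286.5, 244.5), (7.0, 27.0), 90.0)
[ 539.8 -161.6   42. ] [array([ 547.5, -129.7]), array([ 548.9, -193.3]), array([ 532.3, -193.6]), array([ 531., -130.])]
dark [315 254  30  13 243] ((329.5540466308594, 260.1756591796875), (28.769821166992188, 8.38434886932373), 9.462322235107422)
[ 505.1 -263.2   42. ] [array([ 500.4, -228.5]), array([ 519.8, -231.5]), array([ 510.1, -298.3]), array([ 490.7, -295.1])]
dark [360 264  30  13 206] ((374.442626953125, 270.3688049316406), (29.087995529174805, 7.042959213256836), 13.240518569946289)
[ 483.5 -368.3   42. ] [array([ 482.6, -333.6]), array([ 498.7, -337.4]), array([ 484.5, -403.7]), array([ 468.5, -399.8])]
red ((200.55203247070312, 255.16183471679688), (50.406959533691406, 50.026817321777344), 8.746162414550781) [array([460.9, 106.9]), array([578.4,  94.7]), array([562.5, -24.8]), array([445.5, -11.1])] [511.42307191  41.4117512   28.        ]
```

View pics/t1.png

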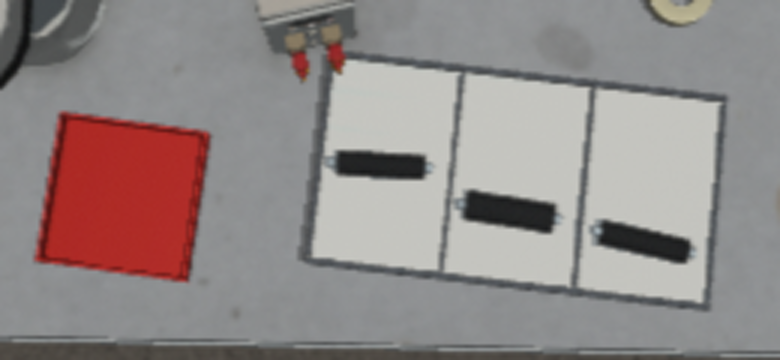

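```bash
python3 - <<'E'
from h import *
c=bot.capture("side")
crop(c,170,370,90,240,4,"pics/s1.png")
c2=bot.capture("top")
crop(c2,220,300,80,220,4,"pics/t2.png")
im=c2["color"].astype(np.uint8)
# refine rollers on upscaled grey
g=cv2.cvtColor(im,cv2.COLOR_RGB2GRAY)
for (u,v) in((287,245),(330,260),(375,270)):
    x0,y0=u-18,v-12
    p=cv2.resize(g[y0:y0+24,x0:x0+36],None,fx=8,fy=8,interpolation=cv2.INTER_CUBIC)
    m=(p<90).astype(np.uint8); n,l,s,ce=cv2.connectedComponentsWithStats(m)
    i=1+np.argmax(s[1:,4]); pts=np.argwhere(l==i)[:,::-1].astype(np.float32)
    r=cv2.minAreaRect(pts); b=cv2.boxPoints(r)
    b=(b+.5)/8-.5+[x0,y0]; ctr=b.mean(0)
    w=[ray(c2,*q,40)[:2] for q in b]
    e=sorted([(np.linalg.norm(w[j]-w[(j+1)%4]),j) for j in range(4)])
    j=e[-1][1]; d=w[j]-w[(j+1)%4]; d*=np.sign(d[1])
    print(ctr,ray(c2,*ctr,42).round(1),[q[0].round(1) for q in e],"yaw",np.degrees(np.arctan2(-d[0],d[1])).round(2))
E
```

```text
[286.39470053 244.6147089 ] [ 539.5 -161.4   42. ] [np.float64(19.8), np.float64(19.8), np.float64(70.8), np.float64(70.9)] yaw -2.75
[329.3736763 260.1330235] [ 505.2 -262.8   42. ] [np.float64(23.1), np.float64(23.1), np.float64(71.4), np.float64(71.6)] yaw -8.18
[374.26620245 270.21627975] [ 483.9 -367.9   42. ] [np.float64(19.4), np.float64(19.4), np.float64(72.0), np.float64(72.2)] yaw -11.97
```

View pics/s1.png

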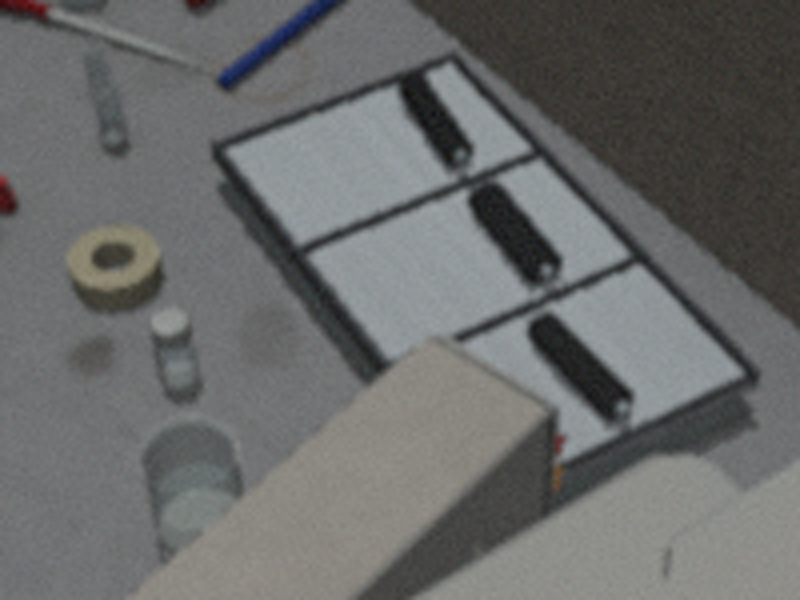

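View pics/t2.png

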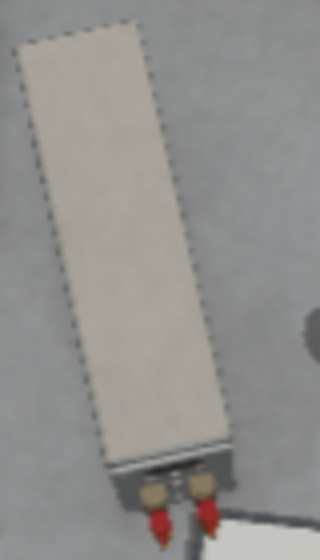

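```bash
python3 - <<'E'
from h import *
a=bot.capture("side");b=bot.capture("top")
P=lambda c:np.array([[c["fx"],0,c["cx"]],[0,c["fy"],c["cy"]],[0,0,1]])@np.array(c["world_to_cam"])[:3]
for s,t in(((278.7,175),(277.5,190)),((308.7,193),(246.5,196))):
    X=cv2.triangulatePoints(P(a),P(b),np.array(s,float).reshape(2,1),np.array(t,float).reshape(2,1)); print((X[:3]/X[3]).ravel())
E
```

```text
[ 650.33479998 -139.2471793   148.55973418]
[635.09692663 -72.12619196 151.04946637]
```

```bash
cat >> h.py <<'E'
def go(p,yawjaw=None):
    """p world target TCP, yawjaw desired world angle (deg) of jaw axis; prints shift in tool axes, turn"""
    o=bot.get_obs(); r=o["tcp_rot"]; yaw=r[2]
    x=np.array([np.cos(yaw),np.sin(yaw)]); y=np.array([np.sin(yaw),-np.cos(yaw)])
    d=np.array(p,float)-o["tool_pos"]
    t=0
    if yawjaw is not None:
        cur=np.degrees(np.arctan2(y[1],y[0])); t=-((yawjaw-cur+180)%360-180)
    print("shift",(d[:2]@x).round(2),(d[:2]@y).round(2),(-d[2]).round(2),"turn",round(t,2)," jaw now",np.degrees(np.arctan2(y[1],y[0])).round(2))
def st():
    o=bot.get_obs(); print("t",round(o["time"],2),"pos",o["tool_pos"].round(2),"rot",o["tcp_rot"].round(4),"F",o["contact_force"].round(2),"grip",round(o["grip_width"],1),"q",o["joint_positions"].round(2))
E
python3 - <<'E'
from h import *
c=bot.capture("side")
g=cv2.cvtColor(c["color"],cv2.COLOR_RGB2GRAY)
for p in((539.5,-161.4,40),(505.2,-262.8,40),(483.9,-367.9,40)):
    u,v=proj(c,p); x0,y0=int(u)-20,int(v)-20
    q=cv2.resize(g[y0:y0+40,x0:x0+40],None,fx=8,fy=8,interpolation=cv2.INTER_CUBIC)
    m=(q<60).astype(np.uint8); n,l,s,ce=cv2.connectedComponentsWithStats(cv2.morphologyEx(m,cv2.MORPH_OPEN,np.ones((25,25))))
    i=min(range(1,n),key=lambda k:np.hypot(*(ce[k]-160)));
    pts=np.argwhere(l==i)[:,::-1].astype(np.float32); ctr=(np.array(cv2.minAreaRect(pts)[0])+.5)/8-.5+[x0,y0]
    print((round(u,1),round(v,1)),ctr,ray(c,*ctr,40).round(1),s[i])
st(); go((540,-160,160),84.5); go((300,250,249))
E
```

```text
(np.float64(316.3), np.float64(181.3)) [313.64510345 180.86069107] [ 543.2 -165.8   40. ] [   55    67   183   195 15211]
(np.float64(299.8), np.float64(147.9)) [297.58705139 147.40701103] [ 508.2 -267.2   40. ] [   73    75   159   192 14822]
(np.float64(280.1), np.float64(120.0)) [277.04510689 118.07985306] [ 485.7 -378.    40. ] [   82    71   124   173 10315]
t 0.4 pos [201.87 484.6  248.65] rot [-3.1415 -0.      2.7468] F [-0.38 -0.33  0.69] grip 91.4 q [ 1.03  0.34  1.52  0.    1.28 -0.15]
shift -560.03 -464.98 88.65 turn -17.12  jaw now 67.38
shift -180.81 -178.82 -0.35 turn 0  jaw now 67.38
```

play_rows:
  moves: [255,-195,-190,0,-17,255,-195,-190,0,-17,255,-195,-190,0,-17,255,-195,-190,0,-17,255,-195,-190,0,-17,255,-195,-190,0,-17,255,-195,-190,0,-17,255,-195,-190,0,-17]

```text
time: 1.07
tool_pos: [310.3, 230.6, 249.0]
tcp_rot: [-3.141, 0.001, 3.039]
contact_force: [-0.1, 0.6, -0.7]
grip_width: 42.7
```

```bash
python3 - <<'E'
from h import *
st(); go((537,-163,140),84.5)
E
```

```text
t 1.07 pos [310.31 230.62 248.96] rot [-3.1405e+00  1.3000e-03  3.0389e+00] F [-0.06  0.62 -0.68] grip 42.7 q [ 0.44  0.08  1.86 -0.    1.2  -1.03]
shift -265.83 -368.32 108.96 turn -0.38  jaw now 84.12
```

play_rows:
  moves: [255,-275,-370,60,0,255,-275,-370,60,0,255,-275,-370,60,0,255,-275,-370,60,0,255,-275,-370,60,0,255,-275,-370,60,0,255,-275,-370,60,0,255,-275,-370,60,0]

```text
time: 1.73
tool_pos: [480.0, -50.6, 205.5]
tcp_rot: [3.141, 0.0, 3.043]
contact_force: [0.7, 1.3, 0.7]
grip_width: 0.9
```

```bash
python3 - <<'E'
from h import *
st(); go((546.5,-163,100),86)
E
```

```text
t 1.73 pos [480.   -50.58 205.49] rot [3.1412e+00 5.0000e-04 3.0434e+00] F [0.69 1.3  0.72] grip 0.9 q [-0.26  0.31  1.7   0.    1.13 -1.74]
shift -77.2 -105.36 105.49 turn -1.63  jaw now 84.37
```

play_rows:
  moves: [255,-76.8,-105.4,50,-2.6,255,-76.8,-105.4,80,-2.6,255,-76.8,-105.4,105,-2.6,255,-76.8,-105.4,105,-2.6,255,-76.8,-105.4,105,-2.6,255,-76.8,-105.4,105,-2.6,255,-76.8,-105.4,105,-2.6]

```text
time: 2.32
tool_pos: [545.2, -160.7, 100.9]
tcp_rot: [3.141, -0.0, 3.089]
contact_force: [-0.0, 1.0, 0.0]
grip_width: 0.3
```

```bash
python3 - <<'E'
from h import *
st(); 
c=bot.capture("side");crop(c,230,370,80,240,3.7,"pics/s2.png")
c=bot.capture("top");crop(c,220,420,130,310,3,"pics/t3.png"); print(proj(c,(546,-163,50)))
st();go((546.5,-163,73),87.2)
E
```

```text
t 2.32 pos [ 545.22 -160.72  100.89] rot [ 3.1409e+00 -5.0000e-04  3.0889e+00] F [-0.02  1.03  0.02] grip 0.3 q [-0.42  0.57  1.59  0.    0.98 -1.94]
(np.float64(287.1735228709059), np.float64(241.57880313596385))
t 2.42 pos [ 545.74 -160.47  102.52] rot [-3.1410e+00  2.5000e-03  3.0901e+00] F [ 0.72  0.05 -0.13] grip 0.1 q [-0.42  0.57  1.59  0.    0.98 -1.94]
shift -0.89 -2.49 29.52 turn -0.15  jaw now 87.05
```

View pics/s2.png

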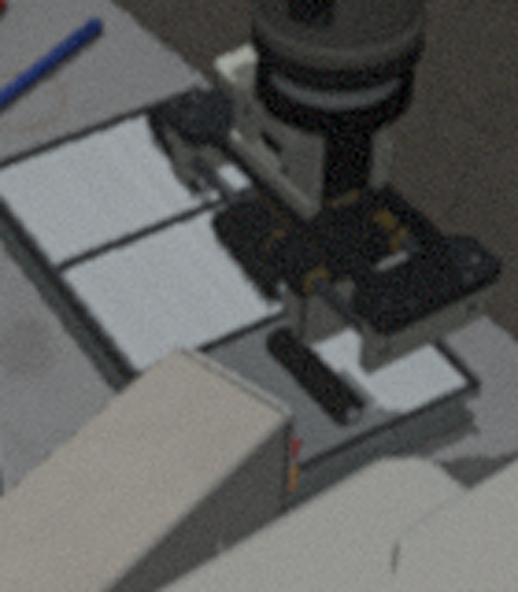

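View pics/t3.png

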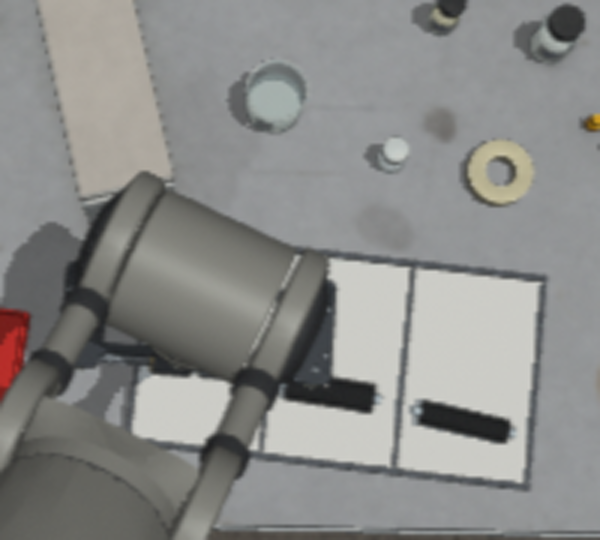

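```bash
python3 - <<'E'
from h import *
c=bot.capture("side");o=bot.get_obs()
cv2.imwrite("pics/s3.png",cv2.resize(c["color"][60:220,230:390,::-1],None,fx=3.7,fy=3.7,interpolation=cv2.INTER_CUBIC))
yaw=o["tcp_rot"][2];y=np.array([np.sin(yaw),-np.cos(yaw),0])
for b in(-95,-65,-19,0,19,65,95):
  for z in (-22,0,50,80):
    u,v=proj(c,o["tool_pos"]+b*y+[0,0,z]);print(b,z,(round((u-230)*3.7),round((v-80)*3.7)))
E
```

```text
-95 -22 (219, 232)
-95 0 (219, 204)
-95 50 (220, 134)
-95 80 (220, 90)
-65 -22 (248, 262)
-65 0 (249, 234)
-65 50 (251, 164)
-65 80 (252, 120)
-19 -22 (295, 310)
-19 0 (297, 282)
-19 50 (301, 213)
-19 80 (303, 168)
0 -22 (315, 331)
0 0 (317, 302)
0 50 (322, 233)
0 80 (326, 189)
19 -22 (336, 352)
19 0 (338, 324)
19 50 (344, 255)
19 80 (348, 210)
65 -22 (388, 405)
65 0 (391, 377)
65 50 (400, 309)
65 80 (406, 264)
95 -22 (423, 441)
95 0 (428, 413)
95 50 (438, 346)
95 80 (446, 301)
```

play_rows:
  moves: [255,-0.9,-2.5,10,0,255,-0.9,-2.5,20,0,255,-0.9,-2.5,24,0,255,-0.9,-2.5,24,0]

```text
time: 2.8
tool_pos: [545.0, -163.4, 75.3]
tcp_rot: [3.14, -0.003, 3.089]
contact_force: [-1.2, 0.4, -0.1]
grip_width: 0.4
```

```bash
python3 - <<'E'
from h import *
st()
for i in range(4):
  bot.capture("side"); st()
E
```

```text
t 2.8 pos [ 545.03 -163.41   75.27] rot [ 3.1405e+00 -2.5000e-03  3.0891e+00] F [-1.17  0.42 -0.07] grip 0.4 q [-0.43  0.61  1.61  0.    0.93 -1.94]
t 2.85 pos [ 545.41 -163.65   75.87] rot [ 3.1408e+00 -1.6000e-03  3.0890e+00] F [-0.    0.76  0.41] grip 0.4 q [-0.43  0.61  1.61  0.    0.93 -1.94]
t 2.9 pos [ 545.77 -163.84   76.33] rot [ 3.1412e+00 -7.0000e-04  3.0890e+00] F [0.13 0.58 0.75] grip 0.3 q [-0.43  0.61  1.61  0.    0.93 -1.94]
t 2.95 pos [ 545.98 -163.97   76.64] rot [ 3.1414e+00 -1.0000e-04  3.0889e+00] F [0.23 0.01 0.65] grip 0.1 q [-0.43  0.61  1.61  0.    0.93 -1.94]
t 3.0 pos [ 546.13 -164.09   76.82] rot [-3.1415e+00  4.0000e-04  3.0889e+00] F [-0.78  0.04 -0.3 ] grip 0.4 q [-0.43  0.61  1.61  0.    0.93 -1.94]
```

play_rows:
  moves: [255,0,0,1,0,255,0,0,2,0,255,0,0,3,0,255,0,0,3.5,0,255,0,0,3.5,0,255,0,0,3.5,0]

```text
time: 3.5
tool_pos: [546.0, -164.0, 73.2]
tcp_rot: [3.142, 0.0, 3.089]
contact_force: [-0.3, 0.3, -0.4]
grip_width: 0.6
```

play_rows:
  moves: [255,0,0,0.4,0,255,0,0,0.7,0,255,0,0,1,0,255,0,0,1,0,255,0,0,1,0]

```text
time: 3.92
tool_pos: [546.0, -164.0, 72.3]
tcp_rot: [3.142, 0.0, 3.089]
contact_force: [0.7, 0.2, 0.3]
grip_width: 0.6
```

play_rows:
  moves: [255,0,0,0.3,0,255,0,0,0.6,0,255,0,0,0.6,0,255,0,0,0.6,0]

```text
time: 4.25
tool_pos: [546.1, -164.1, 71.8]
tcp_rot: [-3.142, 0.001, 3.089]
contact_force: [0.2, 0.6, 3.6]
grip_width: 0.6
```

play_rows:
  moves: [255,0,0,0.2,0,255,0,0,0.4,0,255,0,0,0.4,0,255,0,0,0.4,0]

```text
time: 4.58
tool_pos: [546.1, -164.1, 71.4]
tcp_rot: [-3.142, 0.001, 3.089]
contact_force: [0.3, -0.2, 4.6]
grip_width: 0.3
```

play_rows:
  moves: [255,1,0,0,0,255,2,0,0,0,255,3,0,0,0,255,4,0,0,0,255,4,0,0,0]

```text
time: 5.0
tool_pos: [541.8, -163.9, 71.3]
tcp_rot: [-3.142, 0.0, 3.089]
contact_force: [-0.5, 1.0, 5.6]
grip_width: 0.6
```

play_rows:
  moves: [255,1,0,0,0,255,2,0,0,0,255,3,0,0,0,255,4,0,0,0,255,5,0,0,0,255,5,0,0,0]

```text
time: 5.5
tool_pos: [536.8, -163.7, 71.3]
tcp_rot: [-3.141, 0.0, 3.089]
contact_force: [-0.6, 0.1, 5.7]
grip_width: 0.6
```

play_rows:
  moves: [255,1,0,0,0,255,2,0,0,0,255,3,0,0,0,255,4,0,0,0,255,5,0,0,0,255,6,0,0,0]

```text
time: 6.0
tool_pos: [531.0, -163.4, 71.3]
tcp_rot: [-3.141, 0.0, 3.089]
contact_force: [0.2, 0.8, 5.5]
grip_width: 0.3
```

play_rows:
  moves: [255,1,0,0,0,255,2,0,0,0,255,3,0,0,0,255,4,0,0,0,255,5,0,0,0,255,6,0,0,0,255,7,0,0,0,255,7,0,0,0]

```text
time: 6.67
tool_pos: [523.9, -163.1, 71.3]
tcp_rot: [-3.141, 0.0, 3.089]
contact_force: [0.5, -0.9, 5.5]
grip_width: 0.5
```

```bash
python3 - <<'E'
from h import *
c=bot.capture("side");crop(c,230,390,60,220,3.7,"pics/s4.png");st()
E
```

```text
t 6.72 pos [ 523.89 -163.14   71.28] rot [-3.1412e+00  2.0000e-04  3.0888e+00] F [-0.42 -0.81  4.91] grip 0.6 q [-0.44  0.59  1.67 -0.    0.88 -1.96]
```

View pics/s4.png

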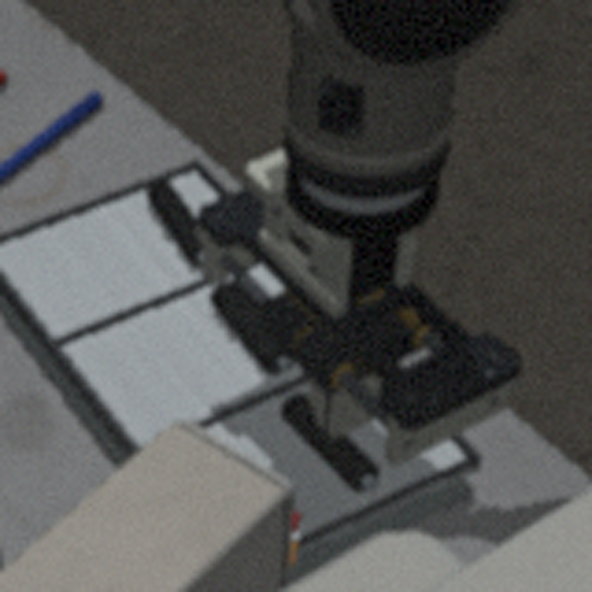

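play_rows:
  moves: [255,0,0,-2,0,255,0,0,-8,0,255,0,0,-20,0,255,0,0,-30,0]

```text
time: 7.05
tool_pos: [523.5, -162.6, 101.4]
tcp_rot: [3.141, -0.002, 3.089]
contact_force: [-0.1, 0.0, 1.0]
grip_width: 0.6
```

```bash
python3 - <<'E'
from h import *
st();go((501,-265,100),82)
E
```

```text
t 7.05 pos [ 523.5  -162.57  101.35] rot [ 3.1408e+00 -1.6000e-03  3.0888e+00] F [-0.05  0.01  0.95] grip 0.6 q [-0.44  0.54  1.65  0.    0.95 -1.96]
shift 17.07 -103.47 1.35 turn 4.98  jaw now 86.98
```

play_rows:
  moves: [255,17,-40,0,5,255,17,-75,0,5,255,17,-100,0,5,255,17,-103,0,5,255,17,-103,10,5,255,17,-103,20,5,255,17,-103,24,5,255,17,-103,24,5]

```text
time: 7.72
tool_pos: [500.8, -262.8, 75.2]
tcp_rot: [3.139, -0.004, 3.003]
contact_force: [-0.0, -0.2, 0.1]
grip_width: 0.3
```

```bash
python3 - <<'E'
from h import *
for i in range(3): c=bot.capture("side")
t=bot.capture("top")
crop(c,230,390,60,220,3.7,"pics/s5.png");crop(t,220,420,130,310,3,"pics/t5.png");st();go((501,-265,74),82)
E
```

```text
t 7.92 pos [ 501.93 -264.25   77.35] rot [3.1416e+00 2.0000e-04 3.0027e+00] F [ 0.99 -1.53  0.75] grip 0.7 q [-0.62  0.6   1.61  0.    0.92 -2.05]
shift 0.82 -0.87 3.35 turn 0.04  jaw now 82.04
```

View pics/s5.png

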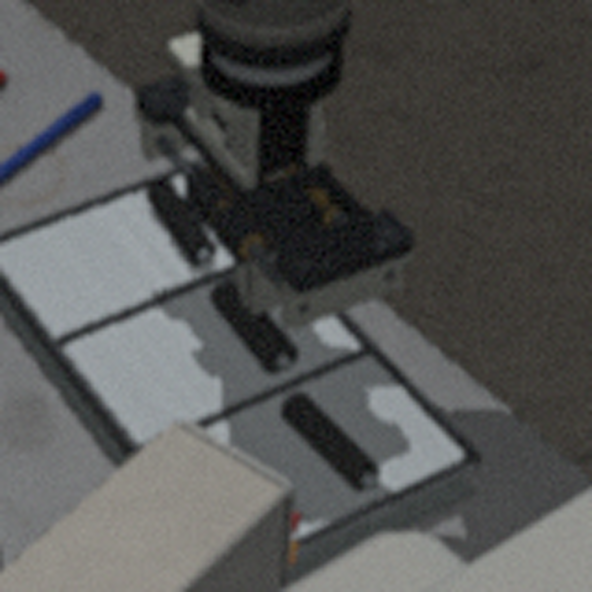

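View pics/t5.png

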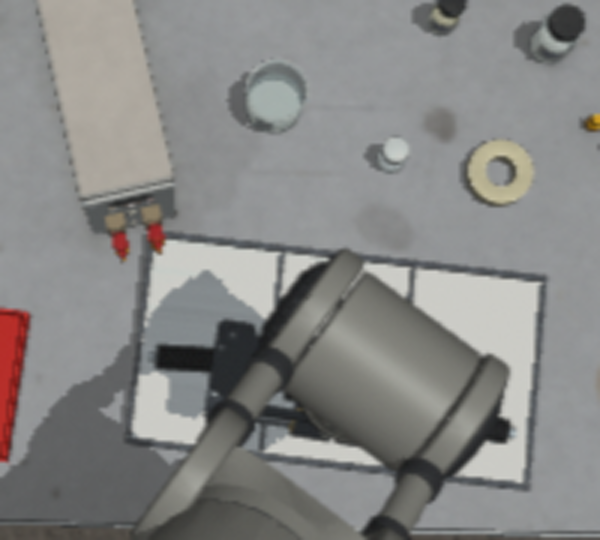

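play_rows:
  moves: [255,0.8,-0.9,1,0,255,0.8,-0.9,2,0,255,0.8,-0.9,3,0,255,0.8,-0.9,4,0,255,0.8,-0.9,4.6,0,255,0.8,-0.9,4.6,0,255,0.8,-0.9,4.6,0]

```text
time: 8.5
tool_pos: [500.6, -265.6, 72.5]
tcp_rot: [3.141, -0.0, 3.002]
contact_force: [-0.0, 0.1, 1.2]
grip_width: 0.5
```

play_rows:
  moves: [255,0,0,0.3,0,255,0,0,0.6,0,255,0,0,0.6,0,255,0,0,0.6,0]

```text
time: 8.83
tool_pos: [500.8, -265.7, 72.2]
tcp_rot: [-3.142, 0.0, 3.002]
contact_force: [-1.5, 0.4, 1.1]
grip_width: 0.5
```

play_rows:
  moves: [255,0,0,0.25,0,255,0,0,0.5,0,255,0,0,0.5,0,255,0,0,0.5,0]

```text
time: 9.17
tool_pos: [500.8, -265.7, 71.7]
tcp_rot: [-3.141, 0.001, 3.002]
contact_force: [-0.9, 0.2, 4.3]
grip_width: 0.7
```

play_rows:
  moves: [255,0,0,0.2,0,255,0,0,0.2,0,255,0,0,0.2,0]

```text
time: 9.42
tool_pos: [500.8, -265.7, 71.5]
tcp_rot: [-3.141, 0.001, 3.002]
contact_force: [-0.2, 0.0, 5.3]
grip_width: 0.3
```

play_rows:
  moves: [255,-1,0,0,0,255,-2,0,0,0,255,-3,0,0,0,255,-4,0,0,0,255,-4,0,0,0]

```text
time: 9.83
tool_pos: [504.8, -266.2, 71.7]
tcp_rot: [-3.141, 0.0, 3.002]
contact_force: [-1.3, 1.5, 7.2]
grip_width: 0.1
```

play_rows:
  moves: [255,-1,0,0,0,255,-2,0,0,0,255,-2.5,0,0,0,255,-2.5,0,0,0]

```text
time: 10.17
tool_pos: [507.3, -266.6, 71.9]
tcp_rot: [-3.141, 0.0, 3.002]
contact_force: [-2.1, 0.7, 8.4]
grip_width: 0.6
```

play_rows:
  moves: [255,-0.5,0,-0.4,0,255,-1.5,0,-0.7,0,255,-2.5,0,-0.9,0,255,-3,0,-1,0,255,-3,0,-1,0]

```text
time: 10.58
tool_pos: [510.2, -267.0, 72.7]
tcp_rot: [-3.141, 0.0, 3.002]
contact_force: [-0.1, 0.7, 6.9]
grip_width: 0.4
```

play_rows:
  moves: [255,-1,0,-0.2,0,255,-2,0,-0.4,0,255,-3,0,-0.6,0,255,-3,0,-0.6,0]

```text
time: 10.92
tool_pos: [513.3, -267.4, 73.3]
tcp_rot: [-3.142, 0.0, 3.002]
contact_force: [-1.8, 1.0, 6.2]
grip_width: 0.5
```

play_rows:
  moves: [255,-1,0,-0.25,0,255,-2,0,-0.5,0,255,-3,0,-0.8,0,255,-3,0,-0.8,0]

```text
time: 11.25
tool_pos: [516.2, -267.8, 74.0]
tcp_rot: [-3.142, 0.0, 3.002]
contact_force: [-1.2, 0.8, 5.6]
grip_width: 0.3
```

play_rows:
  moves: [255,-1,0,-0.2,0,255,-2,0,-0.4,0,255,-3,0,-0.6,0,255,-3,0,-0.6,0]

```text
time: 11.58
tool_pos: [519.2, -268.2, 74.4]
tcp_rot: [3.142, 0.0, 3.002]
contact_force: [-0.0, -0.2, 4.1]
grip_width: 0.4
```

play_rows:
  moves: [255,-1,0,0,0,255,-2,0,-0.1,0,255,-2.5,0,-0.1,0,255,-2.5,0,-0.1,0]

```text
time: 11.92
tool_pos: [521.6, -268.5, 74.5]
tcp_rot: [3.142, 0.0, 3.002]
contact_force: [-0.1, 1.1, 5.7]
grip_width: 0.3
```

play_rows:
  moves: [255,-1,0,0,0,255,-1.5,0,0,0,255,-1.5,0,0,0]

```text
time: 12.17
tool_pos: [523.1, -268.7, 74.6]
tcp_rot: [3.142, 0.0, 3.002]
contact_force: [0.3, 0.4, 6.1]
grip_width: 0.2
```

```bash
python3 - <<'E'
from h import *
c=bot.capture("side");crop(c,230,390,60,220,3.7,"pics/s6.png");st()
E
```

```text
t 12.22 pos [ 523.15 -268.74   74.59] rot [3.1416e+00 5.0000e-04 3.0016e+00] F [-0.79  0.41  5.53] grip 0.6 q [-0.6   0.64  1.55  0.    0.95 -2.04]
```

View pics/s6.png

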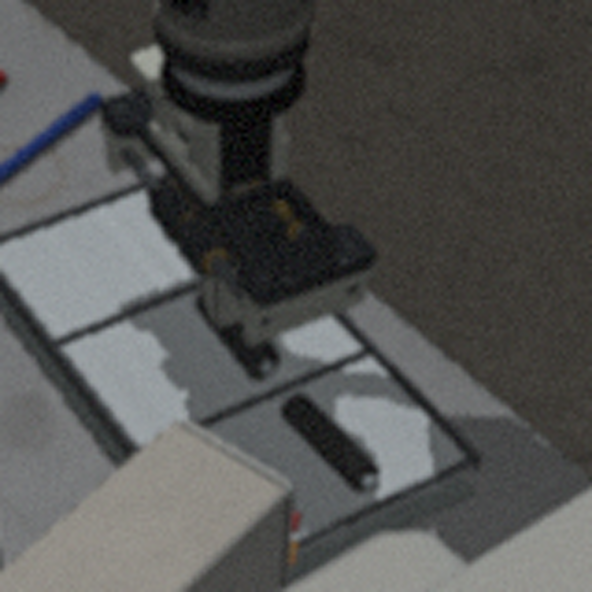

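play_rows:
  moves: [255,0,0,-1.5,0,255,0,0,-4,0,255,0,0,-12,0,255,0,0,-26,0,255,0,0,-28,0]

```text
time: 12.63
tool_pos: [523.8, -269.3, 104.4]
tcp_rot: [-3.14, 0.003, 3.002]
contact_force: [0.3, 0.3, 0.0]
grip_width: 0.4
```

```bash
python3 - <<'E'
from h import *
c=bot.capture("side");crop(c,230,390,60,220,3.7,"pics/s7.png");st();go((480,-369,100),78)
E
```

```text
t 12.68 pos [ 523.73 -269.28  103.98] rot [-3.1403e+00  2.7000e-03  3.0016e+00] F [0.48 0.26 1.37] grip 0.3 q [-0.61  0.6   1.53  0.    1.01 -2.04]
shift 29.38 -104.84 3.98 turn 3.98  jaw now 81.98
```

View pics/s7.png

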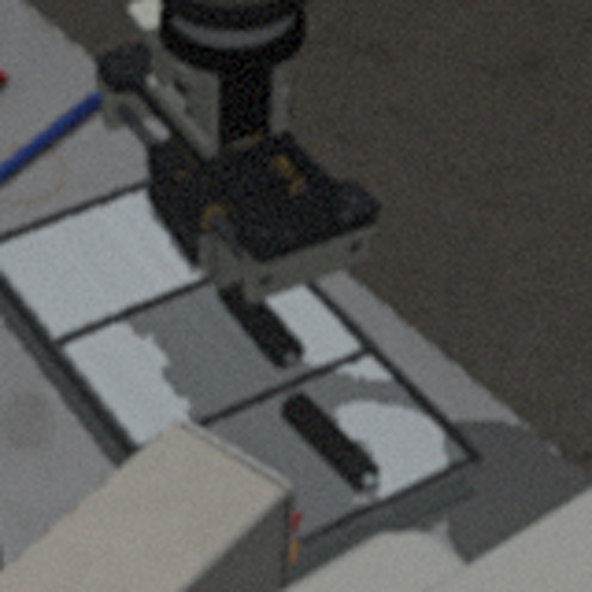

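play_rows:
  moves: [255,12,-40,0,4,255,22,-75,0,4,255,29.4,-100,0,4,255,29.4,-104.8,0,4,255,29.4,-104.8,10,4,255,29.4,-104.8,20,4,255,29.4,-104.8,26,4,255,29.4,-104.8,26,4]

```text
time: 13.35
tool_pos: [478.8, -366.1, 73.8]
tcp_rot: [3.139, -0.004, 2.933]
contact_force: [0.5, 0.6, 0.8]
grip_width: 0.4
```

```bash
python3 - <<'E'
from h import *
for i in range(3): c=bot.capture("side")
t=bot.capture("top")
crop(c,200,360,40,200,3.7,"pics/s8.png");crop(t,220,420,130,310,3,"pics/t8.png");st();go((480,-369,72.7),78)
E
```

```text
t 13.55 pos [ 479.77 -367.88   76.56] rot [-3.1415e+00  4.0000e-04  2.9330e+00] F [-0.29 -1.16  0.98] grip 0.4 q [-0.78  0.66  1.5   0.    0.98 -2.14]
shift -0.45 -1.05 3.86 turn 0.05  jaw now 78.05
```

View pics/s8.png

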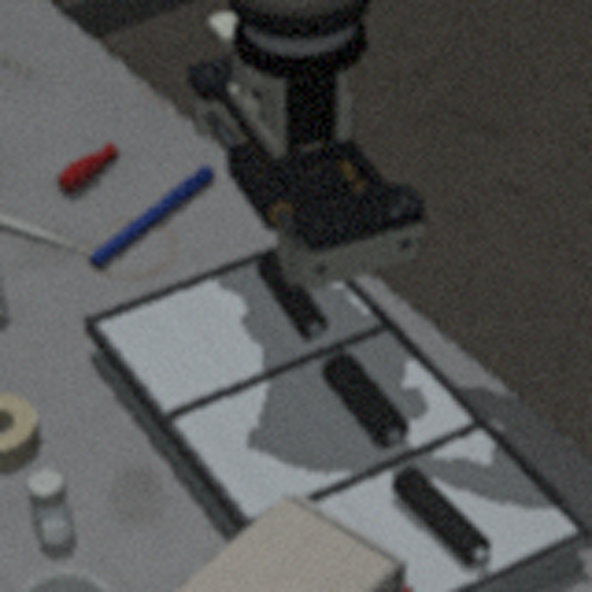

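View pics/t8.png

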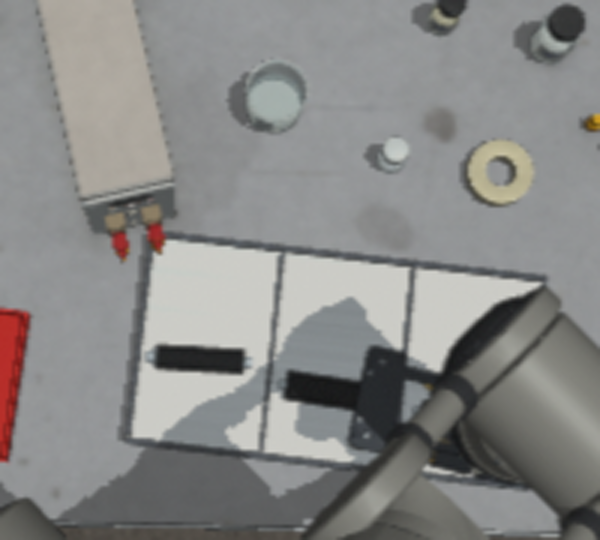

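play_rows:
  moves: [255,-0.4,-1,1,0,255,-0.4,-1,2,0,255,-0.4,-1,3,0,255,-0.4,-1,3.8,0,255,-0.4,-1,3.8,0,255,-0.4,-1,3.8,0,255,-0.4,-1,3.8,0]

```text
time: 14.13
tool_pos: [479.4, -369.5, 72.6]
tcp_rot: [3.142, 0.0, 2.932]
contact_force: [-0.5, 0.8, 0.3]
grip_width: 0.5
```

play_rows:
  moves: [255,0,0,0.3,0,255,0,0,0.5,0,255,0,0,0.5,0,255,0,0,0.5,0]

```text
time: 14.47
tool_pos: [479.5, -369.5, 72.2]
tcp_rot: [-3.142, 0.0, 2.932]
contact_force: [0.1, 0.8, 0.6]
grip_width: 0.3
```

play_rows:
  moves: [255,0,0,0.2,0,255,0,0,0.4,0,255,0,0,0.4,0,255,0,0,0.4,0]

```text
time: 14.8
tool_pos: [479.5, -369.6, 71.9]
tcp_rot: [-3.141, 0.0, 2.932]
contact_force: [0.2, -0.1, 2.5]
grip_width: 0.1
```

play_rows:
  moves: [255,0,0,0.2,0,255,0,0,0.4,0,255,0,0,0.4,0,255,0,0,0.4,0]

```text
time: 15.13
tool_pos: [479.5, -369.6, 71.5]
tcp_rot: [-3.141, 0.001, 2.932]
contact_force: [-0.4, 0.5, 3.8]
grip_width: 0.7
```

play_rows:
  moves: [255,-1,0,0,0,255,-2,0,0,0,255,-3,0,0,0,255,-4,0,0,0,255,-4,0,0,0]

```text
time: 15.55
tool_pos: [483.6, -370.4, 71.4]
tcp_rot: [-3.141, 0.0, 2.932]
contact_force: [1.0, 0.5, 4.9]
grip_width: 0.2
```

play_rows:
  moves: [255,-1,0,0,0,255,-2,0,0,0,255,-3,0,0,0,255,-3,0,0,0]

```text
time: 15.88
tool_pos: [486.5, -371.0, 71.4]
tcp_rot: [-3.141, 0.0, 2.932]
contact_force: [-0.1, -0.8, 5.6]
grip_width: 0.5
```

play_rows:
  moves: [255,-1,0,0,0,255,-2,0,0,0,255,-3,0,0,0,255,-4,0,0,0,255,-4,0,0,0]

```text
time: 16.3
tool_pos: [490.4, -371.8, 71.3]
tcp_rot: [-3.142, 0.0, 2.932]
contact_force: [0.3, 0.0, 4.7]
grip_width: 0.4
```

play_rows:
  moves: [255,-1,0,0,0,255,-2,0,0,0,255,-3,0,0,0,255,-4,0,0,0,255,-5,0,0,0,255,-5,0,0,0]

```text
time: 16.8
tool_pos: [495.3, -372.9, 71.4]
tcp_rot: [-3.142, 0.0, 2.932]
contact_force: [-0.1, 0.3, 5.0]
grip_width: 0.5
```

play_rows:
  moves: [255,-1,0,0,0,255,-2,0,0,0,255,-3,0,0,0,255,-4,0,0,0,255,-5,0,0,0,255,-6,0,0,0,255,-6,0,0,0]

```text
time: 17.38
tool_pos: [501.1, -374.1, 71.3]
tcp_rot: [-3.142, 0.0, 2.932]
contact_force: [0.4, 0.3, 4.0]
grip_width: 0.5
```

```bash
python3 - <<'E'
from h import *
c=bot.capture("side");crop(c,200,360,40,200,3.7,"pics/s9.png");st()
E
```

```text
t 17.43 pos [ 501.13 -374.13   71.36] rot [-3.1416e+00  3.0000e-04  2.9318e+00] F [-0.   -0.19  5.13] grip 0.2 q [-0.76  0.7   1.44  0.    1.   -2.12]
```

View pics/s9.png

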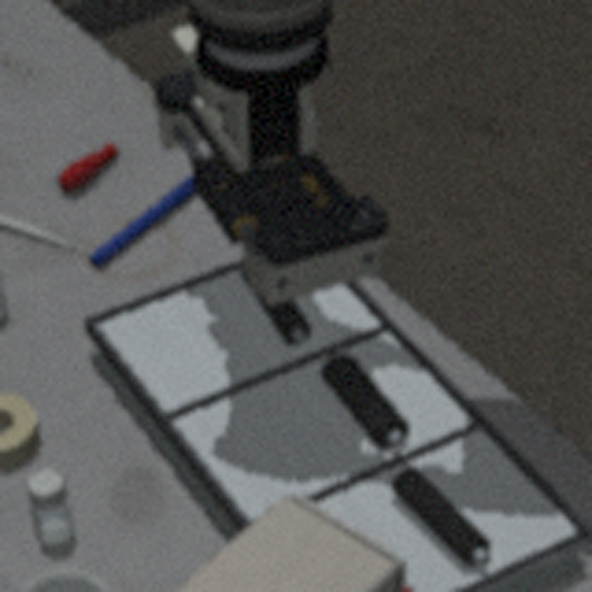

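play_rows:
  moves: [255,0,0,-2,0,255,0,0,-8,0,255,0,0,-30,0,180,0,0,-60,7,150,0,0,-90,14,115,0,0,-120,21,115,0,0,-120,28,115,0,0,-120,35]

```text
time: 18.1
tool_pos: [501.5, -374.6, 193.8]
tcp_rot: [3.141, 0.004, 2.315]
contact_force: [-0.3, -0.1, -0.3]
grip_width: 29.3
```

```bash
python3 - <<'E'
from h import *
t=bot.capture("top")
crop(t,220,420,130,310,3,"pics/t10.png");c=bot.capture("side");crop(c,200,360,40,200,3.7,"pics/s10.png");st();go((506,-264,150),-8)
E
```

```text
t 18.2 pos [ 500.7  -373.86  191.52] rot [ 3.1415e+00 -4.0000e-04  2.3196e+00] F [-0.3   0.35 -0.13] grip 36.9 q [-0.76  0.57  1.31  0.    1.26 -1.51]
shift 76.86 78.67 41.52 turn 50.91  jaw now 42.91
```

View pics/t10.png

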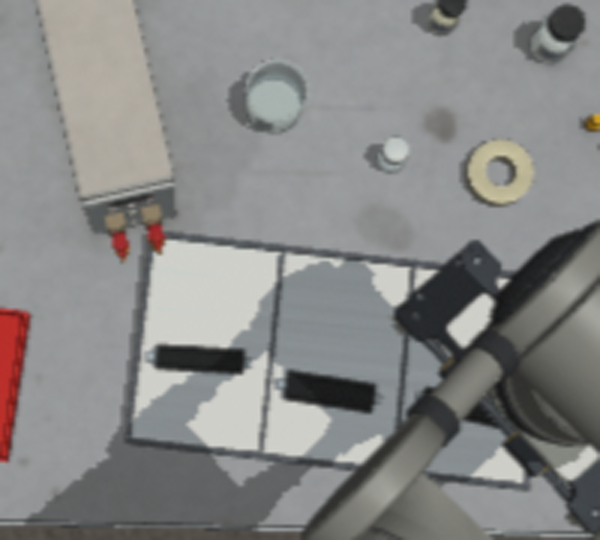

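View pics/s10.png

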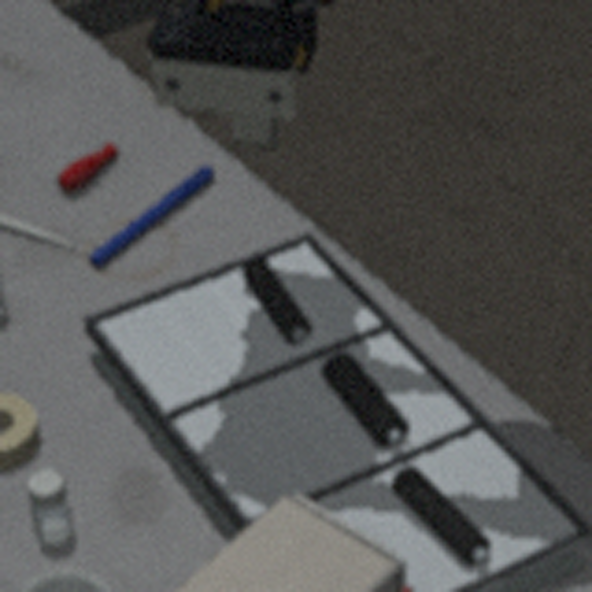

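```bash
cat >> h.py <<'E'
def roller(c,u,v,th=60):
    g=cv2.cvtColor(c["color"],cv2.COLOR_RGB2GRAY); x0,y0=int(u)-20,int(v)-14
    p=cv2.resize(g[y0:y0+28,x0:x0+40],None,fx=8,fy=8,interpolation=cv2.INTER_CUBIC)
    m=cv2.morphologyEx((p<th).astype(np.uint8),cv2.MORPH_OPEN,np.ones((21,21)))
    n,l,s,ce=cv2.connectedComponentsWithStats(m); i=1+np.argmax(s[1:,4])
    r=cv2.minAreaRect(np.argwhere(l==i)[:,::-1].astype(np.float32)); b=(cv2.boxPoints(r)+.5)/8-.5+[x0,y0]
    w=[ray(c,*q,40)[:2] for q in b]; e=sorted([(np.linalg.norm(w[j]-w[(j+1)%4]),j) for j in range(4)])
    j=e[-1][1]; d=w[j]-w[(j+1)%4]; d*=np.sign(d[1])
    print(b.mean(0),ray(c,*b.mean(0),41).round(1),[q[0].round(1) for q in e],"yaw",np.degrees(np.arctan2(-d[0],d[1])).round(2))
E
python3 - <<'E'
from h import *
t=bot.capture("top"); roller(t,330,260.5); roller(t,286.5,249)
st()
E
```

```text
[329.74493122 260.15540421] [ 505.2 -263.7   41. ] [np.float64(22.4), np.float64(22.5), np.float64(69.0), np.float64(69.2)] yaw -8.28
[286.3727169  249.36122131] [ 528.4 -161.6   41. ] [np.float64(17.9), np.float64(17.9), np.float64(67.5), np.float64(67.6)] yaw -1.51
t 18.25 pos [ 500.6  -373.81  191.04] rot [-3.1416e+00 -1.1000e-03  2.3241e+00] F [ 0.13 -0.38 -0.03] grip 41.4 q [-0.76  0.57  1.31  0.    1.26 -1.52]
```

play_rows:
  moves: [115,20,20,0,7,115,40,40,0,14,115,60,60,0,21,115,77,79,10,28,115,77,79,30,35,115,77,79,40,42,115,77,79,40,49,115,77,79,40,51]

```text
time: 18.92
tool_pos: [505.6, -263.1, 149.7]
tcp_rot: [-3.139, -0.002, 1.429]
contact_force: [0.3, -1.2, 1.0]
grip_width: 50.6
```

play_rows:
  moves: [115,0,0,0,0,115,0,0,0,0,115,0,0,0,0]

```text
time: 19.17
tool_pos: [506.1, -263.9, 151.1]
tcp_rot: [-3.141, -0.0, 1.434]
contact_force: [-0.3, 0.3, -1.2]
grip_width: 50.2
```

```bash
python3 - <<'E'
from h import *
st(); go((506,-264.5,90),-8.3)
E
```

```text
t 19.17 pos [ 506.11 -263.87  151.06] rot [-3.1412e+00 -3.0000e-04  1.4338e+00] F [-0.28  0.25 -1.18] grip 50.2 q [-0.61  0.52  1.53  0.    1.09 -0.48]
shift -0.64 -0.02 61.06 turn 0.45  jaw now -7.85
```

play_rows:
  moves: [115,-0.6,0,30,0.4,115,-0.6,0,55,0.4,115,-0.6,0,72,0.4,115,-0.6,0,84,0.4,115,-0.6,0,91,0.4,115,-0.6,0,95,0.4,115,-0.6,0,96.5,0.4,115,-0.6,0,96.5,0.4]

```text
time: 19.83
tool_pos: [506.4, -264.7, 55.1]
tcp_rot: [3.141, 0.0, 1.424]
contact_force: [-0.2, 0.1, -0.6]
grip_width: 50.4
```

```bash
python3 - <<'E'
from h import *
for i in range(2): c=bot.capture("side")
crop(c,200,360,40,200,3.7,"pics/s11.png");st()
E
```

```text
t 19.93 pos [ 506.59 -264.77   55.6 ] rot [3.1402e+00 6.0000e-04 1.4242e+00] F [-0.19 -0.49 -0.25] grip 50.2 q [-0.62  0.64  1.62  0.    0.88 -0.47]
```

View pics/s11.png

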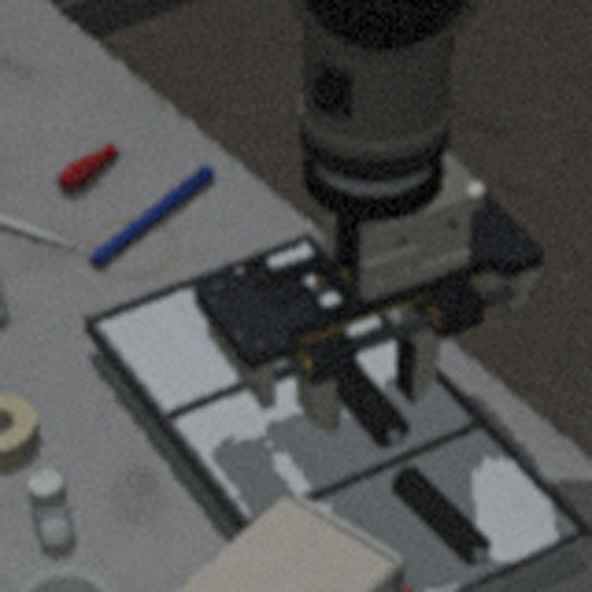

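play_rows:
  moves: [115,0,0,1.2,0,150,0,0,1.2,0,170,0,0,1.2,0,190,0,0,1.2,0,255,0,0,1.2,0,255,0,0,1.2,0,255,0,0,1.2,0,255,0,0,1.2,0]

```text
time: 20.6
tool_pos: [506.3, -264.5, 53.7]
tcp_rot: [3.141, 0.0, 1.424]
contact_force: [0.7, 0.1, 1.0]
grip_width: 23.6
```

play_rows:
  moves: [255,0,0,0,0,255,0,0,-2,0,255,0,0,-8,0,255,0,0,-20,0,255,0,0,-40,0,255,0,0,-60,0,255,0,0,-60,0,255,0,0,-60,0]

```text
time: 21.27
tool_pos: [506.6, -264.8, 114.6]
tcp_rot: [3.139, 0.001, 1.424]
contact_force: [-0.1, -0.2, -0.8]
grip_width: 22.9
```

```bash
python3 - <<'E'
from h import *
c=bot.capture("side")
crop(c,200,360,40,200,3.7,"pics/s12.png");st(); go((505,40,210),-6)
E
```

```text
t 21.32 pos [ 505.94 -264.32  113.48] rot [ 3.1416e+00 -1.0000e-04  1.4238e+00] F [-0.08 -0.09 -0.22] grip 23.4 q [-0.62  0.56  1.57  0.    1.01 -0.47]
shift 300.9 -45.49 -96.52 turn -2.42  jaw now -8.42
```

View pics/s12.png

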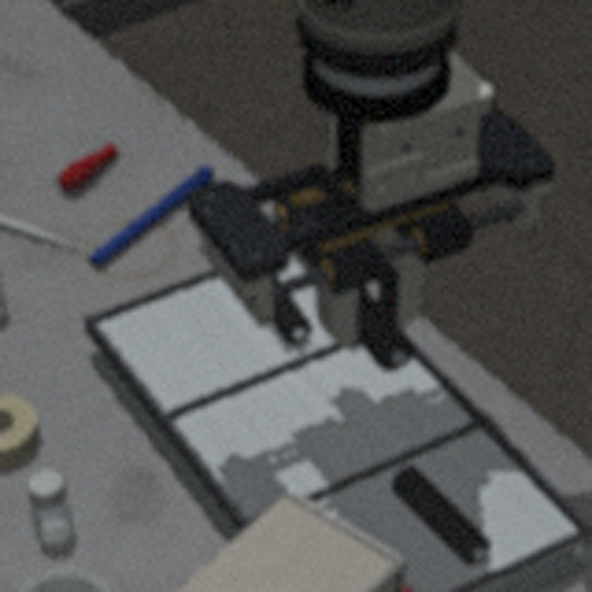

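play_rows:
  moves: [255,0,0,-30,0,255,0,0,-65,0,255,20,-3,-90,-2.4,255,55,-8,-97,-2.4,255,90,-14,-97,-2.4,255,125,-19,-97,-2.4,255,160,-24,-97,-2.4,255,195,-29,-97,-2.4]

```text
time: 21.98
tool_pos: [505.0, -65.6, 209.3]
tcp_rot: [-3.139, -0.001, 1.465]
contact_force: [1.1, -0.3, -0.8]
grip_width: 23.1
```

```bash
python3 - <<'E'
from h import *
st(); go((506,40,150),-6)
E
```

```text
t 21.98 pos [505.04 -65.63 209.28] rot [-3.1392e+00 -5.0000e-04  1.4652e+00] F [ 1.08 -0.3  -0.85] grip 23.1 q [-0.28  0.35  1.63  0.    1.17 -0.17]
shift 105.15 -10.17 59.28 turn -0.05  jaw now -6.05
```

play_rows:
  moves: [255,35,-3,0,0,255,65,-7,0,0,255,90,-9,0,0,255,104,-10,20,0,255,104,-10,50,0,255,104,-10,75,0,255,104,-10,90,0,255,104,-10,90,0]

```text
time: 22.65
tool_pos: [503.9, 37.5, 116.2]
tcp_rot: [-3.132, 0.0, 1.466]
contact_force: [-0.7, -0.4, -1.1]
grip_width: 23.4
```

```bash
python3 - <<'E'
from h import *
t=bot.capture("top")
t=bot.capture("top")
t=bot.capture("top")
crop(t,120,320,160,310,3.7,"pics/t13.png");
st(); go((506,40,27),-6)
E
```

```text
t 22.8 pos [507.18  37.08 120.75] rot [-3.1415e+00 -1.0000e-04  1.4656e+00] F [ 0.39 -0.11 -0.69] grip 23.2 q [-0.08  0.46  1.74  0.    0.94  0.03]
shift 2.78 -1.48 93.75 turn -0.03  jaw now -6.03
```

View pics/t13.png

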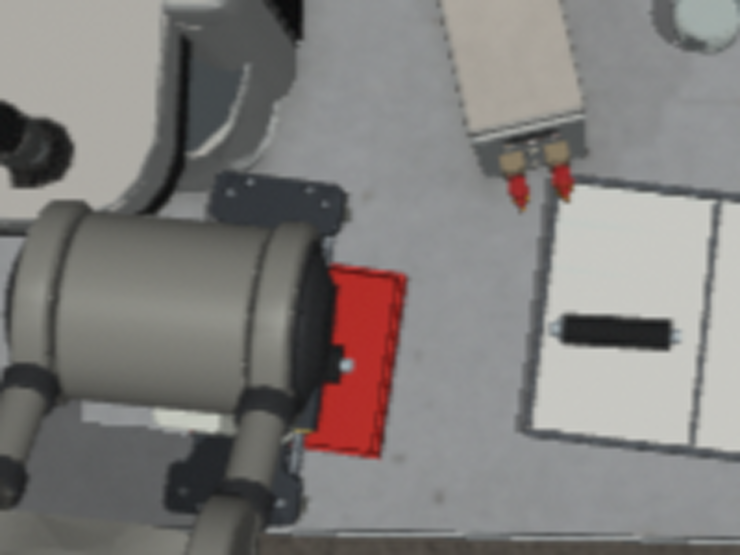

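play_rows:
  moves: [255,2.8,-4.5,20,0,255,2.8,-4.5,45,0,255,2.8,-4.5,65,0,255,2.8,-4.5,78,0,255,2.8,-4.5,85,0,255,2.8,-4.5,89,0,255,2.8,-4.5,91,0,255,2.8,-4.5,91,0]

```text
time: 23.47
tool_pos: [503.4, 40.3, 30.2]
tcp_rot: [3.14, -0.0, 1.466]
contact_force: [0.1, -1.1, -0.3]
grip_width: 23.3
```

play_rows:
  moves: [255,0,0,0,0,255,0,0,0,0,255,0,0,0,0]

```text
time: 23.72
tool_pos: [503.2, 40.4, 30.2]
tcp_rot: [3.14, -0.0, 1.466]
contact_force: [-0.2, -0.3, -1.1]
grip_width: 23.0
```

play_rows:
  moves: [255,0,0,0.8,0,255,0,0,1.6,0,255,0,0,2.4,0,255,0,0,2.8,0,255,0,0,2.8,0,255,0,0,2.8,0]

```text
time: 24.22
tool_pos: [502.8, 40.4, 26.7]
tcp_rot: [-3.141, -0.0, 1.466]
contact_force: [-0.2, -0.6, -0.1]
grip_width: 22.8
```

play_rows:
  moves: [255,0,0,0.5,0,255,0,0,0.5,0,185,0,0,0.5,0,175,0,0,0.5,0,165,0,0,0.5,0,155,0,0,0.5,0,155,0,0,0.5,0,155,0,0,0.5,0]

```text
time: 24.88
tool_pos: [502.8, 40.4, 26.2]
tcp_rot: [-3.142, -0.0, 1.466]
contact_force: [-0.4, 0.1, 0.2]
grip_width: 35.8
```

play_rows:
  moves: [155,0,0,-1,0,155,0,0,-5,0,155,0,0,-12,0,155,0,0,-25,0,155,0,0,-50,0,155,0,0,-85,0,155,0,0,-120,0,155,0,0,-150,0]

```text
time: 25.55
tool_pos: [502.8, 40.4, 179.2]
tcp_rot: [3.14, -0.0, 1.466]
contact_force: [0.7, 0.2, -1.0]
grip_width: 36.2
```

play_rows:
  moves: [155,-35,0,-35,0,155,-70,-10,-60,0,155,-105,-30,-60,0,155,-140,-50,-60,0,155,-170,-70,-60,0,155,-170,-80,-60,0,155,-170,-80,-60,0,155,-170,-80,-60,0]

```text
time: 26.22
tool_pos: [405.5, -120.1, 237.0]
tcp_rot: [3.14, -0.0, 1.464]
contact_force: [1.0, 0.4, -0.7]
grip_width: 35.5
```

```bash
python3 - <<'E'
from h import *
t=bot.capture("top"); cv2.imwrite("pics/t14.png",t["color"][:,:,::-1])
crop(t,150,420,130,310,2.9,"pics/t14b.png");
c=bot.capture("side"); cv2.imwrite("pics/s14.png",c["color"][:,:,::-1])
st()
E
```

```text
t 26.32 pos [ 406.29 -119.52  236.62] rot [ 3.1405e+00 -1.0000e-04  1.4670e+00] F [-0.06  0.18 -0.45] grip 35.9 q [-0.47  0.17  1.8   0.    1.17 -0.36]
```

View pics/t14b.png

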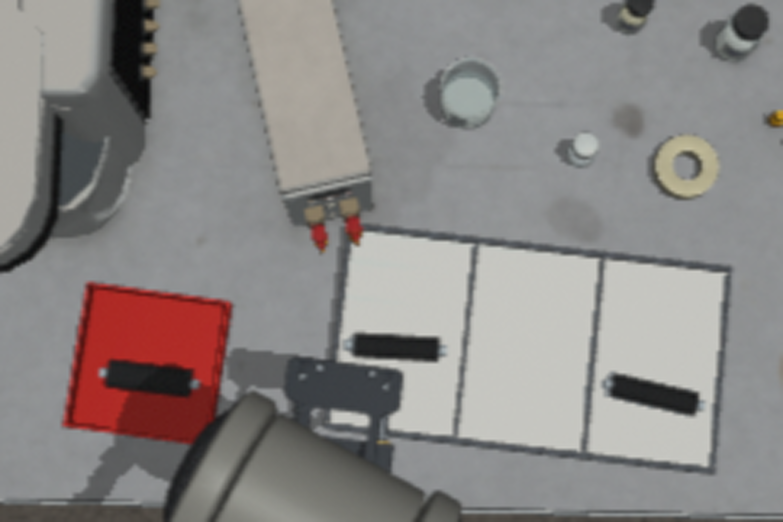

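View pics/s14.png

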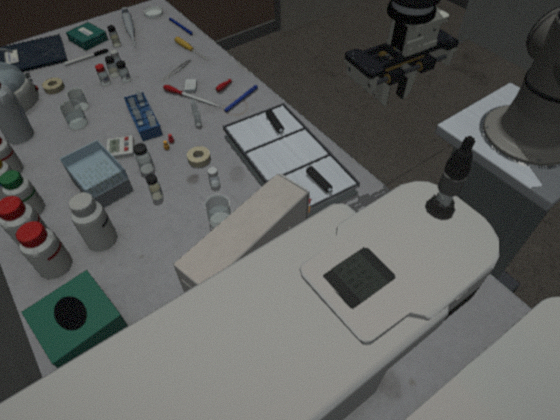

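```bash
python3 - <<'E'
from h import *
st(); print(bot.close_job())
E
```

```text
t 26.32 pos [ 406.29 -119.52  236.62] rot [ 3.1405e+00 -1.0000e-04  1.4670e+00] F [-0.06  0.18 -0.45] grip 35.9 q [-0.47  0.17  1.8   0.    1.17 -0.36]
the job is handed in; nothing more can be done
None
```

The middle roller was the bad one. It is now in the red reject tray, and I handed the job in at 26.3 s.

I pressed the rollers in the order asked: left, then middle, then right. Each was rolled by about 22 mm of fingertip travel, which is about a sixth of a turn.

| Roller | Force while rolling | Fingertip lift | Result |
|---|---|---|---|
| Left | about 5 to 6 N | none | round |
| Middle | 4.1 to 8.4 N | about 3 mm, rocked back when let go | out of round |
| Right | about 4 to 5.6 N | none | round |

**Force on the middle roller:** it rose to 8.4 N for a moment, above the 5 N aimed for, until I raised the tool to follow the lift. I only read the force at the end of each short move, where it never reached 12 N. The readings also carry noise of up to about 1 N.

**Last pictures:** the middle roller lies flat in the tray. The left and right rollers are in their lanes on the plate. The beaker, vial and tape look unmoved, and the gripper is clear of everything.

**Measurements that disagreed:** the two cameras placed the left and middle rollers 3 to 5 mm apart. I used the average, and pressing and grasping both worked with it. The side-view measurement of the right roller was poor, so I placed that one mainly from the top view.

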